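# Hold a tube rack against the shaker's sprung pad for fastening

### The arm

A 6-joint arm with a two-finger parallel gripper is mounted at the origin on the work surface. World frame = base frame: x ahead of the robot, y to its left, z up, the work surface at z = 0. Lengths are in m, angles in rad, forces in N, time in s.
With the tool pointing down it reaches from about 0.35 to 0.975 m from the base axis. Payload 4.9 kg.
Tool frame: the origin (TCP) lies at the very end of the fingers, on their centre line; the grasp point (between the pads) lies ctrl.hold_point_z behind it (ctrl.hold_point_z is the distance from the TCP to the grasp point, in m); z points along the fingers, y is the line along which they close (so a half turn about z gives the same grasp; the last joint's range is limited). The gripper opens to 85 mm and grips with 20 to 120 N. Pads are 22 mm wide; open, the fingers measure 114 mm over their backs; the gripper's body (76 mm by 85 mm) begins 54 mm behind the grasp point. The pads swing forward as they close: fully open they stand 13 mm farther back than shut.
Start: joints at [1.215, 0.053, 1.613, -0, 1.476, -0.119], TCP at [0.147, 0.608, 0.231] pointing down, gripper open.
Joint ranges: [-3.01, 3.01], [-1.01, 2.22], [0.06, 2.58], [-1.02, 4.17], [0.09, 2.62], [-3.14, 3.14]. Speed limits (rad/s): [2.57, 2.57, 3.14, 3.14, 3.14, 3.14].

### API

Orientations are given as a rotation vector (axis times angle).
In Python, from station import ctrl gives the robot as it stands. The module is installed in compiled form; this text tells all that it offers.
- The arm moves only by the tool jog_arm, never from a script. Its argument "deltas" is a list of rows, each a list of 3 entries, a list of its own where there are three numbers: the closure, from -1 (fully open) to 1 (shut), then the shift along the world's x, y, z scaled (see below), then the turn, a rotation vector about the world's x, y, z scaled (see below). A call has 1 to 12 rows; each row is the pose to reach, as a shift and turn from the pose commanded when the call began, turning the shorter way round; what a row does not reach only later rows make up. The controller multiplies each number of a shift by 0.4 m and each number of a turn by 180 degrees. A row lasts 1/12 s, in which the tool goes at most 41.7 mm and 7.16 degrees, less where a joint would pass 70% of its speed; a pose out of reach is approached as far as the arm can. A call with a number of a shift or a turn outside -1 to 1 is refused whole. A call with a gripper value outside its range is refused whole. The fingers move at their own pace and stop on an object; "squeeze" is the grip in N (left out, the last holds). Time passes only in rows, so rows that repeat a pose let the fingers close. It gives the time, the measured TCP pose, the force, the opening and the grip force at its end, in the units of the state.
- ctrl.get_obs(): the state, without advancing time (a new reading comes with each control period).
- ctrl.get_image(name): name is "scene" or "top" or "wrist"; returns the picture (480x640x3 uint8, red, green, blue); there is no depth.
- ctrl.get_calibration(name): a dict with "K" (3x3 intrinsics, pixels), "dist_coeffs" ([k1, k2, p1, p2, k3] as OpenCV has them; the pictures are not rectified), "extrinsics" (4x4, takes a point from world to camera coordinates). Camera axes: x right, y down, z forward; pixel columns grow to the right and rows downward; lengths in m; the calibration is good to about 2 mm. A picture is of the moment at which its call begins: read the wrist's pose just before it. get_calibration takes no time and is no camera call; for the wrist camera it gives the pose at the moment of the call.
- ctrl.finish_job(): hands the job in; it is judged then, once.
The state is a dict: "t": time; "q": joint angles; "dq": joint speeds; "effort": joint torques, N m; "tool_pos": TCP position; "tool_rot": TCP orientation; "contact_force": force on the tool from outside, world axes, zero at the start; "wrist_torque": the same for the moment, N m; "opening": finger opening in m; "grip_force": force on a finger pad.
Only numpy, scipy, OpenCV 4.12 (cv2) and the standard library are available. Lean on these libraries where they do the work, as an engineer would, in place of code of your own. Each camera call takes 0.05 s, during which the arm holds its last target. There are 200 camera calls.

### The job

Pick up the long tube rack (ten tubes), keep it upright, and lower it lengthwise between the two guide rails on the shaker, clear of the sprung pad; then slide it slowly along the rails against the pad and press with a steady force of about 10 N, never driving the pad to the end of its travel. Finish while still holding and pressing it like that, flat on the shaker, so that I can tighten the rail screws, and leave the other things on the bench where they are.

Things in the scene. Friction and masses are not known exactly. Their poses are not given: they have to be found in the camera images.
- rack: the long tube rack, loose, white plastic, 0.2 to 0.42 kg: 110 mm long (its x), 44 wide (its y), 60 high; two rows of five tubes, red caps 16 mm above it (76 in all). A plain panel in the middle of each long side to grip across the 44 mm; flat ends, both alike. Origin: centre of its underside, z up. Starts on the bench, length roughly along world x.
- shaker: bench shaker, fixed: white housing 240 mm long (its x), 180 wide, platform top 60 mm above the bench. Origin: centre of underside; x runs along the rails to the sprung pad, roughly to the robot's left. Two steel rails 10 wide, 14 high, with a 52 mm gap, from 100 mm behind to 30 mm ahead of its centre; screws stick out of their outer sides, no higher than the rails, to 50 mm from the middle.
- channel (a point): point on the platform surface, midway between the rails and midway along them, 85 mm behind the pad's face at rest; axes as the shaker's. With the rack's centre here its leading end is 30 mm short of the pad.
- pad_face (a point): centre of the front face of the sprung pad, a grey plate 50 mm wide, 40 high, 12 thick, square across the end of the channel, lower edge 3 mm above the platform, on two rods in front of an aluminium bracket 70 mm wide, 50 high. This point is 23 mm above the platform and moves with the pad; axes as the shaker's (x is the pushing direction).
- pad (a joint): how far the pad is pushed in along the shaker's x, m: 0 at rest, 0.015 at the end of its travel. The spring gives about 1.2 N per mm from zero, so 10 N is about 8 mm in.
- rack_short: another rack of the same make and height, 68 x 44 mm, six tubes: leave alone. Origin under its centre.
- rack_square: another rack of the same make and height, 68 x 68 mm, nine tubes: leave alone. Origin under its centre.
- screwdriver: screwdriver 170 mm long lying on the bench towards the far edge: leave alone
- label_roll: roll of blank labels, a paper ring 64 mm across and 30 mm high, standing flat on the bench: leave alone
- cap_bin: open white bin of spare caps, 130 x 170 x 50 mm, towards the far edge: leave alone
- spray: white bottle 64 mm across, 170 mm high, towards the far edge: leave alone

How it is judged:
By the outcome, as a careful person would: the job done as asked, in the order asked, and still so for the second after the job is handed in, while the arm keeps its last pose, push and grip.
It also fails if it takes over 54 s, if anything falls off the work surface, if the arm or the gripper's body presses on something with over 40 N, if the wrist force passes 120 N, or if a joint passes its speed limit or range.

## Working session

There is one attempt and no reset: what is moved stays moved. The work goes in short steps, Python scripts to look and compute and a tool call to move; the robot and the scene stay as the last step left them, time stands still between calls to the robot, and variables do not carry over. Pictures are saved under pics/ and viewed, at most 10 in all, crops included, and the job is handed in when it is done.

Besides the shell and the picture viewer there is one more tool, called after "Call:" as a command line: name --argument value ..., lists and objects as JSON in quotes. jog_arm: Moves the arm, as the interface text tells. Its arguments: {"type":"object","properties":{"deltas":{"type":"array","items":{"type":"array"}},"squeeze":{"type":"number"}},"required":["deltas"]}

```bash
mkdir -p pics
python3 - <<'E'
from station import ctrl
import cv2
o=ctrl.get_obs();print({k:o[k] for k in('t','tool_pos','tool_rot','contact_force','opening')},ctrl.hold_point_z)
for n in("scene","top"):
    cv2.imwrite(f"pics/{n}0.png",ctrl.get_image(n)[:,:,::-1]); c=ctrl.get_calibration(n); print(n,c)
E
```

```text
{'t': 0.0, 'tool_pos': array([0.14641761, 0.60696674, 0.23004729]), 'tool_rot': array([-0.37109271, -3.11911883,  0.00315734]), 'contact_force': array([ 1.20461542, -0.45444016,  0.87286066]), 'opening': 0.08546209931271946} 0.0187
scene {'K': array([[541.35535363,   0.        , 331.21096815],
       [  0.        , 541.35535363, 240.65531262],
       [  0.        ,   0.        ,   1.        ]]), 'dist_coeffs': array([-0.14333221,  0.        ,  0.        ,  0.        ,  0.        ]), 'extrinsics': array([[ 0.58378952,  0.81173604, -0.01656483, -0.2865845 ],
       [ 0.59251967, -0.43990327, -0.67483743, -0.28187823],
       [-0.55507679,  0.38414803, -0.73778049,  1.44206852],
       [ 0.        ,  0.        ,  0.        ,  1.        ]])}
top {'K': array([[552.09803845,   0.        , 314.55340317],
       [  0.        , 552.09803845, 239.91436363],
       [  0.        ,   0.        ,   1.        ]]), 'dist_coeffs': array([-0.03448007,  0.        ,  0.        ,  0.        ,  0.        ]), 'extrinsics': array([[ 0.02214611, -0.99973755,  0.00586412, -0.05901522],
       [-0.9893687 , -0.02275895, -0.14363703,  0.57254892],
       [ 0.14373279, -0.00262077, -0.98961306,  0.98368473],
       [ 0.        ,  0.        ,  0.        ,  1.        ]])}
```

View pics/scene0.png

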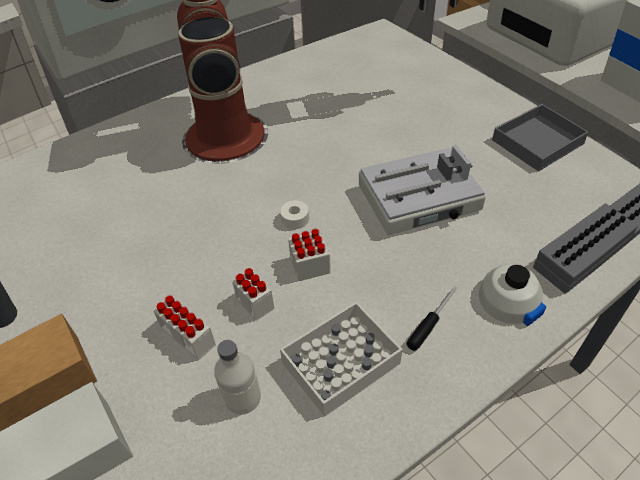

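View pics/top0.png

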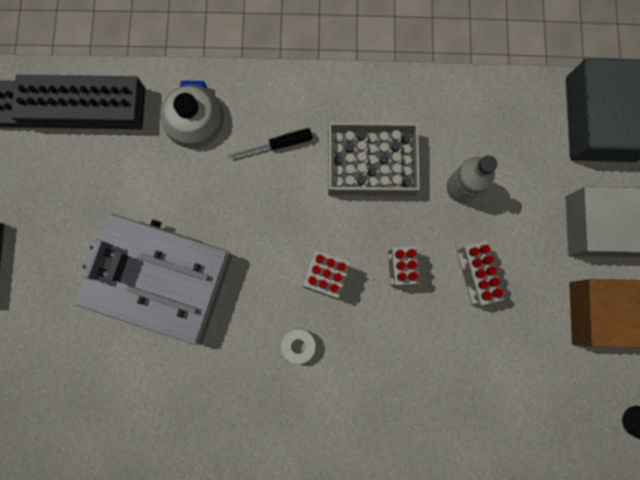

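The scene view shows the long rack at about (185,325), the short one at (253,290), the square one at (310,252) and the shaker at (425,188). In the top view the long rack is at (483,273) and the shaker at (152,278), with the pad at its left end near (118,268). I'll enlarge crops for corner picking.

Run:
```python
import cv2,numpy as np
t=cv2.imread("pics/top0.png");s=cv2.imread("pics/scene0.png")
def cr(i,x,y,w,h,k):
    c=cv2.resize(i[y:y+h,x:x+w],None,fx=k,fy=k,interpolation=cv2.INTER_CUBIC)
    for g in range(0,w,10):
        cv2.putText(c,str(x+g),(g*k,8),0,.3,(255,0,255),1); cv2.line(c,(g*k,10),(g*k,14),(255,0,255),1)
    for g in range(0,h,10):
        cv2.putText(c,str(y+g),(0,g*k+4),0,.3,(255,0,255),1)
    return c
a=cr(t,450,235,65,75,6);b=cr(s,148,288,70,75,6);cv2.imwrite("pics/r.png",np.hstack([a,b])[:600,:800])
a=cr(t,70,205,170,145,4);cv2.imwrite("pics/st.png",a)
a=cr(s,350,138,145,100,5);cv2.imwrite("pics/ss.png",a)
```

```text
(no output)
```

View pics/r.png

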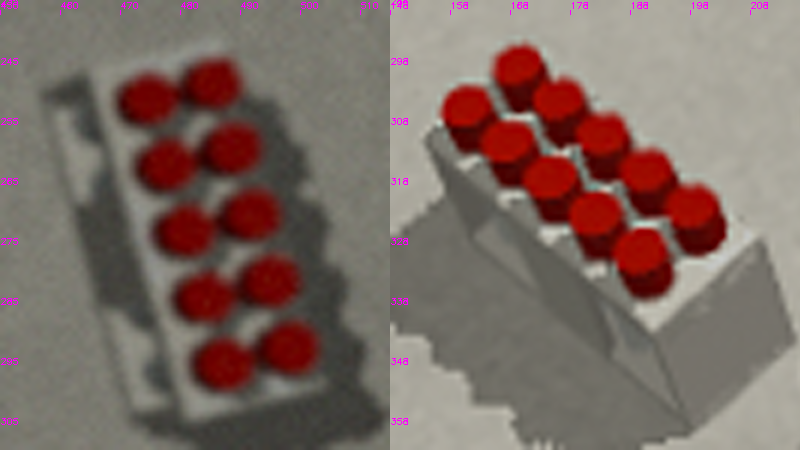

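View pics/st.png

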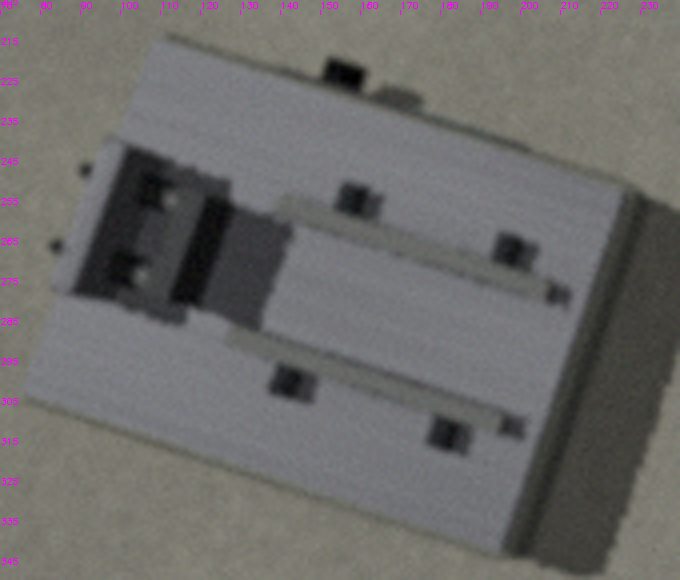

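View pics/ss.png

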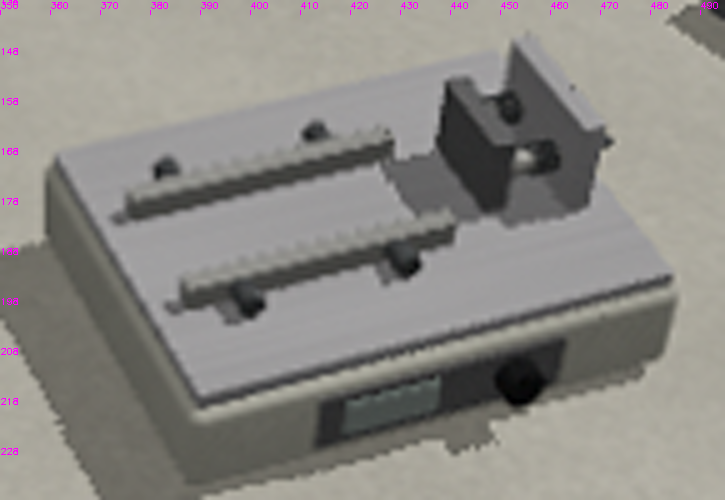

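The crops give clear corners. In the top view the rack's top-face corners are at (465,247), (481,305) and (504,299). In the scene view the rails run from about (375,177) to (428,166) and from (386,194) to (440,180), and the pad face is near (440,155) to (448,180). Next I'll fit poses from both views with height free.

```bash
cat > fit.py <<'E'
import numpy as np,cv2
from scipy.optimize import least_squares
from station import ctrl
C={n:ctrl.get_calibration(n) for n in("scene","top")}
def proj(c,P):
    E=c["extrinsics"];return cv2.projectPoints(np.array(P,float),cv2.Rodrigues(E[:3,:3])[0],E[:3,3],c["K"],c["dist_coeffs"])[0][:,0]
def world(p,M):
    x,y,z,a=p;c,s=np.cos(a),np.sin(a);M=np.array(M)
    return np.c_[x+c*M[:,0]-s*M[:,1],y+s*M[:,0]+c*M[:,1],z+M[:,2]]
def fit(obs,p0,n=""):
    f=lambda p:np.concatenate([(proj(C[v],world(p,[o[0] for o in l]))-[o[1] for o in l]).ravel() for v,l in obs.items()])
    r=least_squares(f,p0,loss="soft_l1");e=f(r.x).reshape(-1,2);i=0
    cov=np.sqrt(np.diag(np.linalg.inv(r.jac.T@r.jac)))
    print(n,r.x.round(4),"deg",np.degrees(r.x[3]).round(2),"sd/px",cov.round(4))
    for v,l in obs.items():
        for o in l: print(v,o[0],e[i].round(1),end="; ");i+=1
    print();return r.x
E
cat > a.py <<'E'
from fit import *
px=lambda ox,oy,k:lambda u,v:(ox+(u+.5)/k-.5,oy+(v+.5)/k-.5)
t=px(450,235,6);s=px(148-65,288,6)
X,Y,H=.055,.022,.06
rack=dict(top=[((X,Y,H),t(90,75)),((-X,Y,H),t(185,420)),((-X,-Y,H),t(325,385)),((X,-Y,H),t(238,45)),((X,Y,0),t(45,90)),((-X,Y,0),t(135,415)),
 ((0,0,.0755),tuple(np.mean([t(148,98),t(212,82),t(167,163),t(232,146),t(187,229),t(250,212),t(205,295),t(268,279),t(224,362),t(288,346)],0)))],
 scene=[((-X,-Y,H),s(428,135)),((X,-Y,H),s(652,332)),((X,Y,H),s(764,238)),((X,-Y,0),s(692,432)),((X,Y,0),s(797,340))])
fit(rack,[.43,-.35,0,.2],"rack")
t=px(70,205,4);s=px(350,138,5)
T=.074
sh=dict(top=[((.03,-.036,T),t(288,193)),((.03,-.026,T),t(275,215)),((-.1,-.036,T),t(555,277)),((-.1,-.026,T),t(545,298)),
 ((.03,.026,T),t(233,325)),((.03,.036,T),t(228,343)),((-.1,.026,T),t(506,410)),((-.1,.036,T),t(498,430)),
 ((.12,-.09,.06),t(160,37)),((.12,.09,.06),t(28,400)),((-.12,-.09,.06),t(625,190)),((-.12,.09,.06),t(505,555)),
 ((.05,-.025,.103),t(212,193)),((.05,.025,.103),t(170,300))],
 scene=[((-.1,.036,T),s(127,194)),((-.1,.036,.06),s(127,215)),((.03,.026,.06),s(393,160)),((-.1,-.036,T),s(193,290)),((-.1,-.036,.06),s(193,308)),((.03,-.036,.06),s(454,240)),((.03,-.036,T),s(454,222)),((-.1,.026,T),s(147,200)),
 ((.12,-.09,.06),s(675,275)),((-.12,-.09,.06),s(200,405)),((-.12,.09,.06),s(52,155)),
 ((.05,.025,.103),s(446,82)),((.05,-.025,.103),s(490,143)),((.05,-.025,.063),s(482,208)),((.05,.025,.063),s(437,150))])
fit(sh,[.43,.25,0,1.4],"shaker")
E
python3 a.py
```

```text
rack [ 0.5186 -0.356  -0.      0.2427] deg 13.9 sd/px [0.0008 0.0007 0.0016 0.0118]
top (0.055, 0.022, 0.06) [ 0.5 -1.4]; top (-0.055, 0.022, 0.06) [0.2 0.2]; top (-0.055, -0.022, 0.06) [0.2 0.6]; top (0.055, -0.022, 0.06) [-1.1 -1.6]; top (0.055, 0.022, 0) [-0.5  0.3]; top (-0.055, 0.022, 0) [-1.   1.9]; top (0, 0, 0.0755) [1.2 0.2]; scene (-0.055, -0.022, 0.06) [-0.4 -0.4]; scene (0.055, -0.022, 0.06) [-0.  0.]; scene (0.055, 0.022, 0.06) [-0.1 -0.2]; scene (0.055, -0.022, 0) [0.3 0.6]; scene (0.055, 0.022, 0) [0.4 0.4]; 
shaker [ 4.9640e-01  2.4870e-01 -3.0000e-04  1.2894e+00] deg 73.88 sd/px [0.0005 0.0007 0.0012 0.0056]
top (0.03, -0.036, 0.074) [-2.1 -0.5]; top (0.03, -0.026, 0.074) [-0.7 -0.7]; top (-0.1, -0.036, 0.074) [-0.4  0.2]; top (-0.1, -0.026, 0.074) [0.2 0.3]; top (0.03, 0.026, 0.074) [-0.1 -0.5]; top (0.03, 0.036, 0.074) [-0.8  0.3]; top (-0.1, 0.026, 0.074) [0.5 0.3]; top (-0.1, 0.036, 0.074) [0.6 0.8]; top (0.12, -0.09, 0.06) [-3.4 -2.9]; top (0.12, 0.09, 0.06) [-5.1  0. ]; top (-0.12, -0.09, 0.06) [ 3.5 -2.4]; top (-0.12, 0.09, 0.06) [1.2 2.2]; top (0.05, -0.025, 0.103) [-1.1  0. ]; top (0.05, 0.025, 0.103) [-0.5  0.6]; scene (-0.1, 0.036, 0.074) [-0.2 -0.9]; scene (-0.1, 0.036, 0.06) [-0.5 -0.4]; scene (0.03, 0.026, 0.06) [-0.1  0.4]; scene (-0.1, -0.036, 0.074) [-0.5  0.4]; scene (-0.1, -0.036, 0.06) [-0.9  1.5]; scene (0.03, -0.036, 0.06) [0.1 1.2]; scene (0.03, -0.036, 0.074) [0.9 0.1]; scene (-0.1, 0.026, 0.074) [-2.5  0.6]; scene (0.12, -0.09, 0.06) [3.  0.2]; scene (-0.12, -0.09, 0.06) [-0.7  1. ]; scene (-0.12, 0.09, 0.06) [-2.5 -0.8]; scene (0.05, 0.025, 0.103) [-0.6 -0.3]; scene (0.05, -0.025, 0.103) [1.1 0.8]; scene (0.05, -0.025, 0.063) [0.3 1.5]; scene (0.05, 0.025, 0.063) [-0.9 -0.3];
```

Call:
jog_arm --deltas '[[-1,[0.76,-0.89,0.05],[0,0,0.153]],[-1,[0.76,-0.89,0.05],[0,0,0.153]],[-1,[0.76,-0.89,0.05],[0,0,0.153]],[-1,[0.76,-0.89,0.05],[0,0,0.153]],[-1,[0.76,-0.89,0.05],[0,0,0.153]],[-1,[0.76,-0.89,0.05],[0,0,0.153]],[-1,[0.76,-0.89,0.05],[0,0,0.153]],[-1,[0.76,-0.89,0.05],[0,0,0.153]],[-1,[0.76,-0.89,0.05],[0,0,0.153]],[-1,[0.76,-0.89,0.05],[0,0,0.153]],[-1,[0.76,-0.89,0.05],[0,0,0.153]],[-1,[0.76,-0.89,0.05],[0,0,0.153]]]'

```text
t: 1.1
tool_pos: [0.4529, 0.2479, 0.2512]
tool_rot: [-0.376, 3.118, -0.002]
contact_force: [1.0, 0.4, -0.5]
opening: 0.0853
grip_force: 0.0
```

Run:
```python
from station import ctrl
import cv2,pickle
c=ctrl.get_calibration("wrist");cv2.imwrite("pics/w1.png",ctrl.get_image("wrist")[:,:,::-1]);pickle.dump(c,open("w1.pkl","wb"));print(c["extrinsics"])
```

```text
[[-0.23835789  0.9711737  -0.00267455 -0.13247264]
 [ 0.92041664  0.22677741  0.31844186 -0.51973146]
 [ 0.30986889  0.07344143 -0.94793862  0.24079056]
 [ 0.          0.          0.          1.        ]]
```

View pics/w1.png

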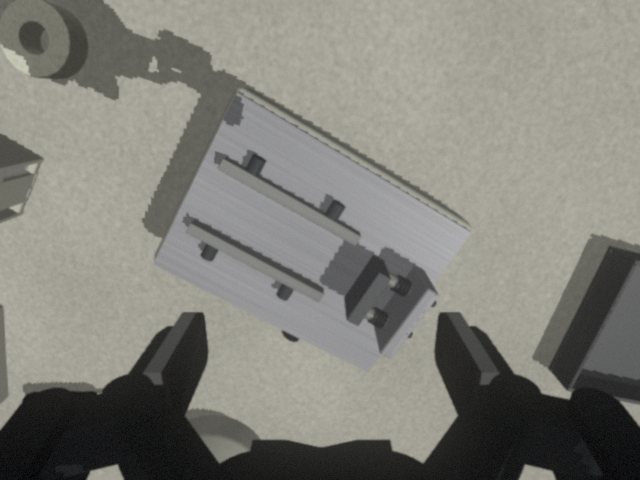

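Call:
jog_arm --deltas '[[-1,[0.09,-1,0],[0,0,0]],[-1,[0.09,-1,0],[0,0,0]],[-1,[0.09,-1,0],[0,0,0]],[-1,[0.09,-1,0],[0,0,0]],[-1,[0.09,-1,0],[0,0,0]],[-1,[0.09,-1,0],[0,0,0]],[-1,[0.09,-1,0],[0,0,0]],[-1,[0.09,-1,0],[0,0,0]],[-1,[0.09,-1,0],[0,0,0]],[-1,[0.09,-1,0],[0,0,0]],[-1,[0.09,-1,0],[0,0,0]]]'

```text
t: 2.07
tool_pos: [0.4863, -0.1521, 0.2507]
tool_rot: [0.374, -3.118, 0.001]
contact_force: [0.4, 0.7, 0.2]
opening: 0.0856
grip_force: 0.0
```

The wrist view shows the shaker: rails at (220,160)–(360,240) and (188,222)–(323,295), and the pad face near (365,285). It's all where expected.

Call:
jog_arm --deltas '[[-1,[0.08,-0.51,-0.05],[0,0,0]],[-1,[0.08,-0.51,-0.05],[0,0,0]],[-1,[0.08,-0.51,-0.05],[0,0,0]],[-1,[0.08,-0.51,-0.05],[0,0,0]],[-1,[0.08,-0.51,-0.05],[0,0,0]],[-1,[0.08,-0.51,-0.05],[0,0,0]],[-1,[0.08,-0.51,-0.05],[0,0,0]],[-1,[0.08,-0.51,-0.05],[0,0,0]]]'

```text
t: 2.73
tool_pos: [0.5188, -0.3511, 0.2307]
tool_rot: [0.383, -3.118, -0.003]
contact_force: [0.2, 0.7, 0.8]
opening: 0.0854
grip_force: 0.0
```

```bash
cat > b.py <<'E'
from fit import *
import pickle
def draw(img,cal,pose,polys,k,box):
    x,y,w,h=box;c=cv2.resize(img[y:y+h,x:x+w],None,fx=k,fy=k,interpolation=cv2.INTER_CUBIC)
    for P in polys:
        q=(proj(cal,world(pose,P))-[x,y]+.5)*k-.5
        cv2.polylines(c,[np.round(q).astype(int).reshape(-1,1,2)],True,(0,255,0),1)
    for g in range(0,w,20): cv2.putText(c,str(x+g),(g*k,8),0,.3,(255,0,255),1)
    for g in range(0,h,20): cv2.putText(c,str(y+g),(0,g*k+4),0,.3,(255,0,255),1)
    return c
rect=lambda x0,x1,y0,y1,z:[(x0,y0,z),(x1,y0,z),(x1,y1,z),(x0,y1,z)]
RACK=[rect(-.055,.055,-.022,.022,z) for z in(0,.06)]
SH=[rect(-.1,.03,-.036,-.026,.074),rect(-.1,.03,.026,.036,.074),[(.05,-.025,.063),(.05,.025,.063),(.05,.025,.103),(.05,-.025,.103)]]
E
python3 - <<'E'
from b import *
c=ctrl.get_calibration("wrist");im=ctrl.get_image("wrist")[:,:,::-1].copy();cv2.imwrite("pics/w2.png",im);pickle.dump(c,open("w2.pkl","wb"))
p=[.5186,-.356,0,.2427]
q=proj(c,world(p,[(0,0,.04)]))[0];print(q)
a=draw(im,c,p,RACK,3,(max(0,int(q[0])-65),max(0,int(q[1])-95),130,190))
b=draw(cv2.imread("pics/w1.png"),pickle.load(open("w1.pkl","rb")),[.4964,.2487,0,1.2894],SH,2,(175,130,205,190))
o=np.zeros((570,800,3),np.uint8);o[:a.shape[0],:a.shape[1]]=a;o[:b.shape[0],390:800]=b;cv2.imwrite("pics/ov.png",o)
E
```

```text
[314.77329166 201.41320441]
```

View pics/ov.png

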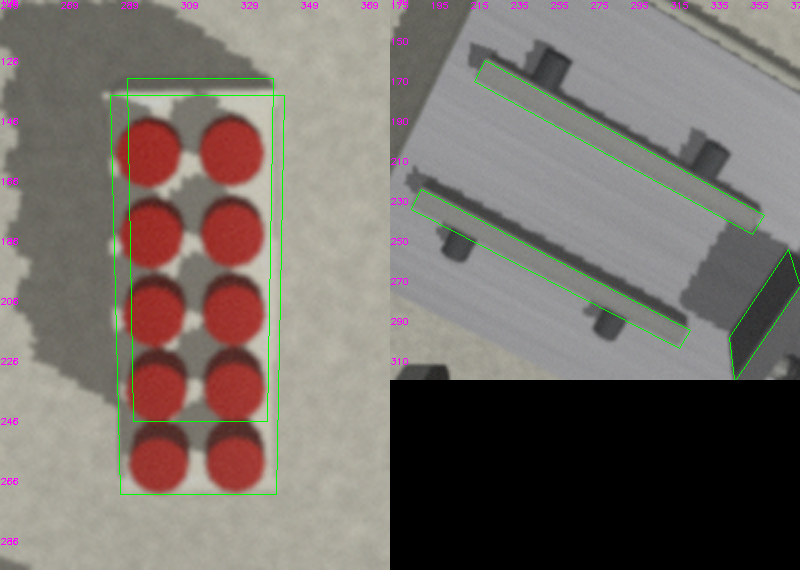

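The shaker overlay agrees to about 1 px in the wrist view. The rack overlay is off by about 2 px sideways, so I'll refine it from the cap tops.

Run:
```python
from b import *
im=cv2.imread("pics/w2.png").astype(int);c=pickle.load(open("w2.pkl","rb"))
m=((im[:,:,2]>120)&(im[:,:,1]<80)).astype(np.uint8);m[:,:270]=0;m[:,360:]=0
n,_,st,ce=cv2.connectedComponentsWithStats(cv2.morphologyEx(m,cv2.MORPH_OPEN,np.ones((3,3),np.uint8)));ce=ce[1:][st[1:,4]>150];print(len(ce),st[1:,4])
def mdl(p): return world([p[0],p[1],0,p[2]],[(i*p[3],j*p[4],.076) for i in range(-2,3) for j in(-.5,.5)])
from scipy.optimize import linear_sum_assignment
p=np.array([.5186,-.358,.2427,.021,.021])
for _ in range(3):
    q=proj(c,mdl(p));_,ix=linear_sum_assignment(np.linalg.norm(q[:,None]-ce[None],axis=2))
    r=least_squares(lambda p:(proj(c,mdl(p))-ce[ix]).ravel(),p);p=r.x
print(p.round(4),np.degrees(p[2]),np.abs(r.fun).max())
o=ctrl.get_obs();print(o['t'],o['tool_pos'],o['tool_rot'])
```

```text
10 [339 332 316 311 297 299 279 284 250 251]
[ 0.5173 -0.3573  0.2628  0.0204  0.0203] 15.056348504139514 0.2965862013810465
2.7833 [ 0.51893671 -0.35076147  0.23119018] [ 3.84483687e-01 -3.11789700e+00 -1.40660566e-03]
```

Call:
jog_arm --deltas '[[-1,[-0.004,-0.0125,-0.1],[0,0,0.0055]],[-1,[-0.004,-0.0125,-0.2],[0,0,0.0055]],[-1,[-0.004,-0.0125,-0.27],[0,0,0.0055]],[-1,[-0.004,-0.0125,-0.32],[0,0,0.0055]],[-1,[-0.004,-0.0125,-0.37],[0,0,0.0055]],[-1,[-0.004,-0.0125,-0.41],[0,0,0.0055]],[-1,[-0.004,-0.0125,-0.44],[0,0,0.0055]],[-1,[-0.004,-0.0125,-0.47],[0,0,0.0055]],[-1,[-0.004,-0.0125,-0.5],[0,0,0.0055]],[-1,[-0.004,-0.0125,-0.5175],[0,0,0.0055]],[-1,[-0.004,-0.0125,-0.5175],[0,0,0.0055]],[-1,[-0.004,-0.0125,-0.5175],[0,0,0.0055]]]'

```text
t: 3.78
tool_pos: [0.5171, -0.3574, 0.0243]
tool_rot: [0.409, -3.115, -0.0]
contact_force: [-0.7, -0.2, 0.4]
opening: 0.0852
grip_force: 0.0
```

Call:
jog_arm --deltas '[[0.2,[0,0,0],[0,0,0]],[0.5,[0,0,0],[0,0,0]],[1,[0,0,0],[0,0,0]],[1,[0,0,0],[0,0,0]],[1,[0,0,0],[0,0,0]],[1,[0,0,0],[0,0,0]],[1,[0,0,0],[0,0,0]],[1,[0,0,0],[0,0,0]]]' --squeeze 50

```text
t: 4.45
tool_pos: [0.5175, -0.358, 0.0253]
tool_rot: [-0.409, 3.114, -0.002]
contact_force: [-0.3, -0.2, 5.1]
opening: 0.0436
grip_force: 53.0
```

Call:
jog_arm --deltas '[[1,[0,0,0.02],[0,0,0]],[1,[0,0,0.06],[0,0,0]],[1,[0,0,0.11],[0,0,0]],[1,[0,0,0.17],[0,0,0]],[1,[0,0,0.23],[0,0,0]],[1,[0,0,0.29],[0,0,0]],[1,[0,0,0.35],[0,0,0]],[1,[0,0,0.4],[0,0,0]],[1,[0,0,0.44],[0,0,0]],[1,[0,0,0.47],[0,0,0]],[1,[0,0,0.48],[0,0,0]],[1,[0,0,0.48],[0,0,0]]]'

```text
t: 5.45
tool_pos: [0.5171, -0.3575, 0.2168]
tool_rot: [-0.409, 3.114, -0.001]
contact_force: [0.1, 1.0, -2.2]
opening: 0.0433
grip_force: 52.3
```

Call:
jog_arm --deltas '[[1,[-0.001,0.02,0],[0,0,0.005]],[1,[-0.003,0.06,0],[0,0,0.013]],[1,[-0.006,0.11,0],[0,0,0.025]],[1,[-0.009,0.17,0],[0,0,0.039]],[1,[-0.013,0.23,0],[0,0,0.053]],[1,[-0.016,0.3,0],[0,0,0.069]],[1,[-0.02,0.37,0],[0,0,0.085]],[1,[-0.024,0.44,0],[0,0,0.101]],[1,[-0.028,0.51,0],[0,0,0.117]],[1,[-0.032,0.58,0],[0,0,0.133]],[1,[-0.035,0.65,0],[0,0,0.149]],[1,[-0.039,0.715,0],[0,0,0.1634]]]'

```text
t: 6.45
tool_pos: [0.4998, -0.0685, 0.2146]
tool_rot: [1.192, -2.905, -0.004]
contact_force: [0.2, -0.4, -1.8]
opening: 0.0435
grip_force: 52.3
```

Call:
jog_arm --deltas '[[1,[-0.003,0.065,0],[0,0,0.015]],[1,[-0.007,0.13,0],[0,0,0.03]],[1,[-0.011,0.2,0],[0,0,0.046]],[1,[-0.015,0.27,0],[0,0,0.062]],[1,[-0.019,0.34,0],[0,0,0.078]],[1,[-0.022,0.41,0],[0,0,0.094]],[1,[-0.026,0.48,0],[0,0,0.11]],[1,[-0.03,0.55,0],[0,0,0.126]],[1,[-0.034,0.615,0],[0,0,0.141]],[1,[-0.037,0.67,0],[0,0,0.153]],[1,[-0.039,0.705,0],[0,0,0.161]],[1,[-0.039,0.715,0],[0,0,0.1634]]]'

```text
t: 7.45
tool_pos: [0.4836, 0.217, 0.2146]
tool_rot: [1.891, -2.506, -0.003]
contact_force: [1.2, -0.2, -2.0]
opening: 0.0435
grip_force: 52.3
```

Call:
jog_arm --deltas '[[1,[0,0,-0.03],[0,0,0]],[1,[0,0,-0.07],[0,0,0]],[1,[0,0,-0.11],[0,0,0]],[1,[0,0,-0.14],[0,0,0]],[1,[0,0,-0.16],[0,0,0]],[1,[0,0,-0.17],[0,0,0]],[1,[0,0,-0.17],[0,0,0]],[1,[0,0,-0.17],[0,0,0]],[1,[0,0,-0.17],[0,0,0]]]'

```text
t: 8.2
tool_pos: [0.4865, 0.2146, 0.1494]
tool_rot: [-1.885, 2.511, -0.001]
contact_force: [-0.2, 0.2, -2.1]
opening: 0.0434
grip_force: 52.3
```

Run:
```python
from b import *
o=ctrl.get_obs();print(o['tool_pos'],o['tool_rot'],o['q'])
T=o['tool_pos'];cw=ctrl.get_calibration("wrist");w=ctrl.get_image("wrist")[:,:,::-1].copy();s=ctrl.get_image("scene")[:,:,::-1].copy();t=ctrl.get_image("top")[:,:,::-1].copy()
for n,i in(("w3",w),("s3",s),("t3",t)):cv2.imwrite(f"pics/{n}.png",i)
pickle.dump(cw,open("w3.pkl","wb"))
S=[.4964,.2487,0,1.2894];R=[T[0],T[1],T[2]-.0245,1.2894]
def both(im,c,box,k):
    x,y,W,H=box
    for p,P in((S,SH),(R,RACK)):
        for Q in P: cv2.polylines(im,[np.round(proj(c,world(p,Q))*8).astype(int).reshape(-1,1,2)],True,(0,255,0) if p is S else (255,255,0),1,shift=3)
    return cv2.resize(im[y:y+H,x:x+W],None,fx=k,fy=k,interpolation=cv2.INTER_CUBIC)
a=both(w,cw,(120,80,380,300),1.2);b=both(s,C["scene"],(350,110,115,120),3);
out=np.zeros((600,800,3),np.uint8);out[:a.shape[0],:a.shape[1]]=a;out[:b.shape[0],a.shape[1]:a.shape[1]+b.shape[1]]=b[:, :800-a.shape[1]];cv2.imwrite("pics/ov3.png",out)
```

```text
[0.48652529 0.21459461 0.14938187] [-1.88463404e+00  2.51137288e+00 -1.06273543e-03] [ 2.75419445e-01 -1.07252765e-01  1.90952695e+00 -1.48642965e-05
  1.33747605e+00 -2.58293844e+00]
```

View pics/ov3.png

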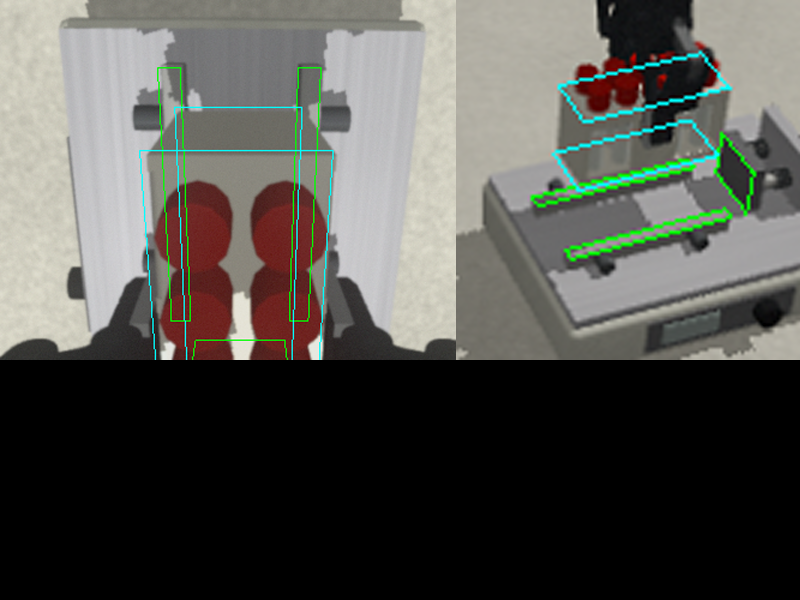

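The wrist overlay shows rails and rack both shifted about 3 px the same way, so the rack is centred between the rails relative to them. The scene crop shows it upright. I'll lower it to just above the rails and check again.

Call:
jog_arm --deltas '[[1,[0,0,-0.02],[0,0,0]],[1,[0,0,-0.05],[0,0,0]],[1,[0,0,-0.08],[0,0,0]],[1,[0,0,-0.1],[0,0,0]],[1,[0,0,-0.11],[0,0,0]],[1,[0,0,-0.11],[0,0,0]],[1,[0,0,-0.11],[0,0,0]]]'

```text
t: 8.93
tool_pos: [0.4856, 0.2145, 0.1037]
tool_rot: [1.885, -2.512, -0.001]
contact_force: [-0.1, 0.8, -1.2]
opening: 0.0432
grip_force: 52.3
```

Run:
```python
from b import *
o=ctrl.get_obs();print(o['t'],o['tool_pos'],o['tool_rot'],o['contact_force'])
w=ctrl.get_image("wrist")[:,:,::-1].copy();s=ctrl.get_image("scene")[:,:,::-1].copy()
cv2.imwrite("pics/w4.png",w)
a=cv2.resize(w[90:290,210:410],None,fx=2.4,fy=3,interpolation=cv2.INTER_CUBIC);b=cv2.resize(s[120:240,355:460],None,fx=3,fy=3,interpolation=cv2.INTER_CUBIC)
out=np.zeros((600,800,3),np.uint8);out[:600,:480]=a;out[:360,480:795]=b;cv2.imwrite("pics/ov4.png",out)
```

```text
8.9333 [0.48556479 0.21447971 0.10372968] [ 1.88538716e+00 -2.51181170e+00 -6.28475371e-04] [-0.13727038  0.79674337 -1.22490297]
```

View pics/ov4.png

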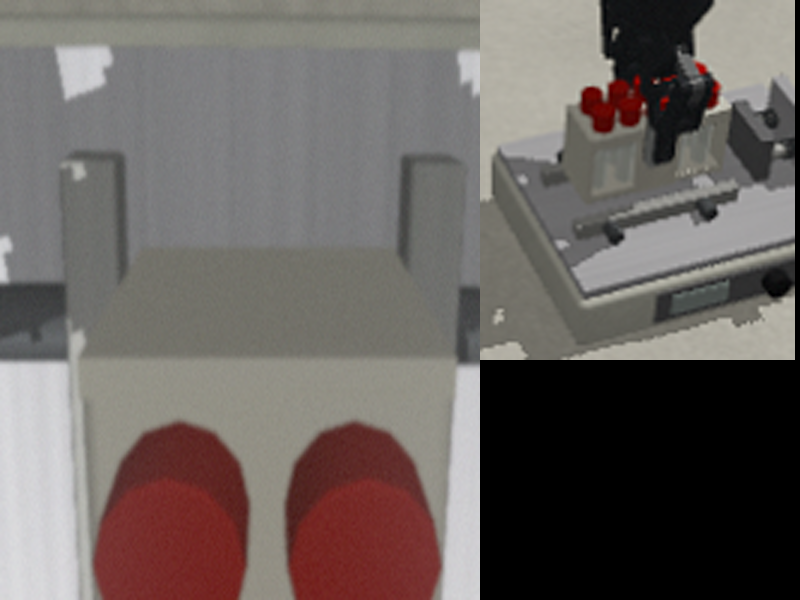

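The rack's bottom front edge spans about 145–390 px, inside the rails' inner edges at about 122–410 px. It's centred, with roughly 4 mm each side, so I'll lower it.

Call:
jog_arm --deltas '[[1,[0,0,-0.006],[0,0,0]],[1,[0,0,-0.012],[0,0,0]],[1,[0,0,-0.018],[0,0,0]],[1,[0,0,-0.024],[0,0,0]],[1,[0,0,-0.03],[0,0,0]],[1,[0,0,-0.036],[0,0,0]],[1,[0,0,-0.04],[0,0,0]],[1,[0,0,-0.04],[0,0,0]],[1,[0,0,-0.04],[0,0,0]]]'

```text
t: 9.78
tool_pos: [0.4858, 0.2145, 0.0882]
tool_rot: [1.886, -2.512, -0.0]
contact_force: [-1.0, -0.1, -2.3]
opening: 0.0434
grip_force: 52.3
```

Call:
jog_arm --deltas '[[1,[0,0,-0.002],[0,0,0]],[1,[0,0,-0.004],[0,0,0]],[1,[0,0,-0.005],[0,0,0]],[1,[0,0,-0.005],[0,0,0]],[1,[0,0,-0.005],[0,0,0]]]'

```text
t: 10.2
tool_pos: [0.4858, 0.2145, 0.0863]
tool_rot: [-1.886, 2.512, -0.0]
contact_force: [0.3, -0.2, -1.7]
opening: 0.0438
grip_force: 52.3
```

Call:
jog_arm --deltas '[[1,[0,0,-0.0015],[0,0,0]],[1,[0,0,-0.0025],[0,0,0]],[1,[0,0,-0.0025],[0,0,0]],[1,[0,0,-0.0025],[0,0,0]]]'

```text
t: 10.53
tool_pos: [0.4859, 0.2146, 0.0853]
tool_rot: [-1.886, 2.512, -0.0]
contact_force: [0.6, 0.6, -2.1]
opening: 0.0433
grip_force: 52.4
```

Call:
jog_arm --deltas '[[1,[0,0,-0.0015],[0,0,0]],[1,[0,0,-0.0025],[0,0,0]],[1,[0,0,-0.0025],[0,0,0]],[1,[0,0,-0.0025],[0,0,0]]]'

```text
t: 10.87
tool_pos: [0.4862, 0.2146, 0.0853]
tool_rot: [-1.886, 2.512, -0.0]
contact_force: [-3.6, -2.3, 5.4]
opening: 0.0436
grip_force: 53.0
```

Touchdown at TCP z 0.0853, with the platform near 0.060 as expected. I'll ease off the downward load slightly, then slide slowly along the rails.

Call:
jog_arm --deltas '[[1,[0,0,0.001],[0,0,0]],[1,[0,0,0.001],[0,0,0]],[1,[0,0,0.001],[0,0,0]]]'

```text
t: 11.12
tool_pos: [0.4861, 0.2146, 0.0853]
tool_rot: [-1.886, 2.512, -0.0]
contact_force: [-2.9, -1.5, 5.0]
opening: 0.0432
grip_force: 53.0
```

Call:
jog_arm --deltas '[[1,[0.0015,0.005,0],[0,0,0]],[1,[0.0029,0.01,0],[0,0,0]],[1,[0.0043,0.015,0],[0,0,0]],[1,[0.0058,0.02,0],[0,0,0]],[1,[0.0072,0.025,0],[0,0,0]],[1,[0.0087,0.03,0],[0,0,0]],[1,[0.0101,0.035,0],[0,0,0]],[1,[0.0116,0.04,0],[0,0,0]],[1,[0.013,0.045,0],[0,0,0]],[1,[0.0145,0.05,0],[0,0,0]],[1,[0.0159,0.055,0],[0,0,0]],[1,[0.0173,0.06,0],[0,0,0]]]'

```text
t: 12.12
tool_pos: [0.4935, 0.2384, 0.0853]
tool_rot: [-1.885, 2.512, -0.002]
contact_force: [-0.3, -3.1, 5.6]
opening: 0.0434
grip_force: 53.1
```

Call:
jog_arm --deltas '[[1,[0.0007,0.0024,0],[0,0,0]],[1,[0.0014,0.0048,0],[0,0,0]],[1,[0.0021,0.0072,0],[0,0,0]],[1,[0.0021,0.0072,0],[0,0,0]],[1,[0.0021,0.0072,0],[0,0,0]]]'

```text
t: 12.53
tool_pos: [0.4943, 0.2414, 0.0853]
tool_rot: [-1.885, 2.512, -0.002]
contact_force: [-0.8, -2.1, 5.6]
opening: 0.0433
grip_force: 53.1
```

Call:
jog_arm --deltas '[[1,[0.0007,0.0024,0],[0,0,0]],[1,[0.0014,0.0048,0],[0,0,0]],[1,[0.0021,0.0072,0],[0,0,0]],[1,[0.0021,0.0072,0],[0,0,0]],[1,[0.0021,0.0072,0],[0,0,0]]]'

```text
t: 12.95
tool_pos: [0.495, 0.2436, 0.0853]
tool_rot: [1.886, -2.512, 0.003]
contact_force: [-2.1, -5.5, 6.9]
opening: 0.0434
grip_force: 53.3
```

Call:
jog_arm --deltas '[[1,[0.0007,0.0024,0],[0,0,0]],[1,[0.0014,0.0048,0],[0,0,0]],[1,[0.0021,0.0072,0],[0,0,0]],[1,[0.0021,0.0072,0],[0,0,0]],[1,[0.0021,0.0072,0],[0,0,0]]]'

```text
t: 13.37
tool_pos: [0.4957, 0.2458, 0.0853]
tool_rot: [1.885, -2.511, 0.004]
contact_force: [-3.4, -7.7, 7.9]
opening: 0.0435
grip_force: 53.5
```

The rack met the pad after about 28 mm of travel. I'll ease the downward load a little and keep pushing.

Call:
jog_arm --deltas '[[1,[0.0005,0.0016,0.0006],[0,0,0]],[1,[0.0009,0.0032,0.0012],[0,0,0]],[1,[0.0014,0.0048,0.0012],[0,0,0]],[1,[0.0014,0.0048,0.0012],[0,0,0]],[1,[0.0014,0.0048,0.0012],[0,0,0]]]'

```text
t: 13.78
tool_pos: [0.496, 0.2472, 0.0854]
tool_rot: [1.884, -2.511, 0.005]
contact_force: [-3.0, -9.9, 6.4]
opening: 0.0434
grip_force: 53.3
```

Run:
```python
from b import *
F=[];P=[]
for i in range(4):
    s=ctrl.get_image("scene")[:,:,::-1];o=ctrl.get_obs();F.append(o['contact_force']);P.append(o['tool_pos'])
f=np.mean(F,0);p=np.mean(P,0);u=np.array([.2777,.9607]);print(o['t'],f,p,"F",f[:2]@u,"s",(p[:2]-[.4861,.2146])@u,"std",np.std(F,0))
```

```text
13.9833 [-3.09756814 -9.25471961  6.43411419] [0.49602881 0.24724521 0.08537855] F -9.751203805790016 s 0.034119482938660045 std [0.71053652 0.30177114 0.28621131]
```

Call:
jog_arm --deltas '[[1,[0.0005,0.0016,0.0003],[0,0,0]],[1,[0.0009,0.0032,0.0006],[0,0,0]],[1,[0.0014,0.0048,0.0008],[0,0,0]],[1,[0.0018,0.0063,0.0008],[0,0,0]],[1,[0.0022,0.0077,0.0008],[0,0,0]],[1,[0.0022,0.0077,0.0008],[0,0,0]],[1,[0.0022,0.0077,0.0008],[0,0,0]]]'

```text
t: 14.57
tool_pos: [0.4967, 0.2496, 0.0854]
tool_rot: [1.883, -2.509, 0.006]
contact_force: [-3.1, -12.1, 7.2]
opening: 0.0438
grip_force: 53.4
```

Run:
```python
from b import *
F=[];P=[]
for i in range(6):
    s=ctrl.get_image("scene")[:,:,::-1].copy();o=ctrl.get_obs();F.append(o['contact_force']);P.append(o['tool_pos'])
f=np.mean(F,0);p=np.mean(P,0);u=np.array([.2777,.9607]);print(o['t'],f,p,o['tool_rot'],"F",f[:2]@u,"s",(p[:2]-[.4861,.2146])@u)
cv2.imwrite("pics/s5.png",s)
S=[.4964,.2487,0,1.2894]
a=cv2.resize(s[110:230,350:470],None,fx=4,fy=4,interpolation=cv2.INTER_CUBIC)
dx=.008;M=[[(.05+d,-.025,.063),(.05+d,.025,.063),(.05+d,.025,.103),(.05+d,-.025,.103)] for d in(0,.008)]
b=draw(s,C["scene"],S,M,6,(420,130,53,60))
out=np.zeros((490,800,3),np.uint8);out[:480,:480]=a;out[:360,482:800]=b;cv2.imwrite("pics/ov5.png",out)
```

```text
14.8667 [ -3.24016537 -11.93157758   7.35358455] [0.49668703 0.24958186 0.08544828] [ 1.88266732 -2.50964449  0.00614145] F -12.362460504023444 s 0.03654708838292264
```

View pics/ov5.png

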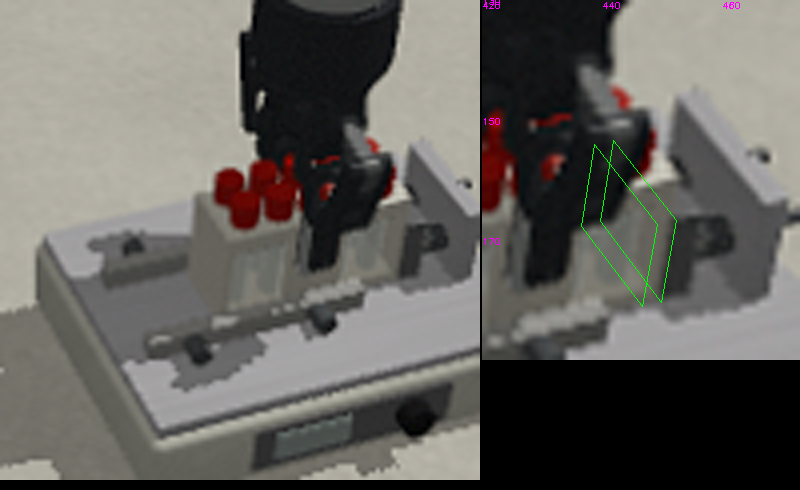

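The scene crop shows the rack flat between the rails. Its leading edge is at about (453,172), matching the 8 mm-in pad outline. After friction the spring force comes out at about 9–10 N and steady, so I'm handing in.

```bash
python3 -c "
from station import ctrl
print(ctrl.finish_job())"
```

```text
the job is handed in; nothing more can be done
None
```

The long rack sits flat between the shaker rails, still gripped, and presses the sprung pad about 8 mm in with an estimated 9–10 N; I handed the job in at about 15 s, and the other items were not touched.

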